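Uncap the light port of the microscope's light base

TASK

Take the black bayonet cap off the light port of the white microscope light base: turn its lever anticlockwise (seen from above) until it meets its stop, with the cap still sitting in the collar, and only then lift it out. Set the cap down gently in the shallow steel tray, lying flat on the tray's floor with its grip bar up, and let go. Leave the bottle, the jar and the glass dish where they are.

Things in the scene. Friction and masses are not known exactly. Their poses are not given: they have to be found in the camera images.
- light_base: White low housing, fixed, 210 x 220 mm, 60 mm high (x, y, z of its frame); origin at the centre of its underside. An aluminium bayonet collar (outer diameter 100 mm) stands on the middle of its top. The cap is locked while its lever points 60 to 75 degrees clockwise (from above) of the housing's +x axis, and free when it points along +x (within 9 degrees; open stop at about +3).
- port (a point): Centre of the collar at the level of the housing's top, 60 mm above the bench, where the seated cap's origin lies; axes as the housing's. The collar's rim is 12.5 mm higher. Its lips hold down the cap's two lugs except at two slots, towards +y and -y.
- cap: Black plastic bayonet cap, loose, about 120 g. Origin at the centre of its flat underside, z up along the turning axis, +x towards its lever. Disc 60 mm in diameter, 22 mm thick; at its foot two lugs, 5 mm high, reach 37 mm from the axis towards +y and -y. Lever 12 mm wide, 15 to 22 mm above the underside, runs along +x to 90 mm from the axis.
- cap_grip (a point): Point on the cap's turning axis, 45 mm above its underside, in the grip bar: 50 mm long along the cap's x, 12 mm wide (y), from 22 to 53 mm above the underside.
- cap_post (a point): Point on the axis of the upright round post near the lever's end: 10 mm in diameter, 83 mm from the cap's turning axis, top 42 mm above the cap's underside; this point lies 35 mm above it.
- tray: Shallow open steel tray, loose, 0.7 kg, 220 x 170 mm outside (x, y of its frame), 20 mm high, walls and floor 5 mm thick. Origin at the centre of its underside.
- bottle: Small amber glass bottle with a white cap, 48 mm in diameter, 85 mm high; origin at the centre of its underside. Bystander.
- dish: Open glass Petri dish, 90 mm in diameter, 15 mm high; origin at the centre of its underside. Bystander.
- jar: Clear plastic jar with a white lid, 60 mm in diameter, 60 mm high; origin at the centre of its underside. Bystander.
There are look-alikes about, which are no part of the job. There is more than one size of the cap; the job needs the middle-sized.

How it is judged:
On the way, in this order (a step that is already met when the one before it is completed fails the run):
1. the lever is turned to the open stop while the cap still sits in the collar (angle between the x axis of cap and the x axis of light_base, either way round below 0.16 rad and z of cap in the frame of light_base below 0.066 m and horizontal distance between cap and light_base below 0.006 m), for 0.2 s.
2. the cap is lifted clear of the collar, upright, over the light base (z of cap in the frame of light_base above 0.078 m and angle between cap's own z axis and vertical below 0.4 rad), for 0.05 s.
At the end, for the whole second after the job is handed in: The cap lies flat (within 0.08 rad, grip bar up) on the floor of the tray (underside within 5 mm of the floor), its centre and its post within the tray's outline, at rest and released; the tray stands level on the bench; bottle, dish and jar are within 30 mm of where they stood (z of cap in the frame of tray between 0.001 and 0.01 m and angle between cap's own z axis and vertical below 0.08 rad and x of cap in the frame of tray between -0.11 and 0.11 m and y of cap in the frame of tray between -0.085 and 0.085 m and x of cap_post in the frame of tray between -0.11 and 0.11 m and y of cap_post in the frame of tray between -0.085 and 0.085 m and angle between tray's own z axis and vertical below 0.05 rad and height (world z) of tray below 0.008 m and linear speed of cap below 0.02 m/s and distance of each of bottle, dish, jar from where it was at the start of the episode below 0.03 m); the robot touches nothing.
It fails at once if the bottle, the dish or the jar is pushed more than 30 mm or tipped over (distance of any of bottle, dish, jar from where it was at the start of the episode above 0.03 m or angle between any of bottle, dish, jar's own z axis and vertical above 0.5 rad).
It fails at once if the cap is dropped or thrown into the tray (faster than 0.6 m/s within 30 mm of the floor of the tray) (z of cap in the frame of tray below 0.035 m and x of cap in the frame of tray between -0.11 and 0.11 m and y of cap in the frame of tray between -0.085 and 0.085 m and linear speed of cap above 0.6 m/s).
It also fails if it takes over 56 s, if anything falls off the work surface, if the arm or the gripper's body presses on something with over 40 N, if the wrist force passes 120 N, or if a joint passes its speed limit or range.

ROBOT

A 6-joint arm with a two-finger parallel gripper is mounted at the origin on the work surface. World frame = base frame: x ahead of the robot, y to its left, z up, the work surface at z = 0. Lengths are in m, angles in rad, forces in N, time in s.
With the tool pointing down it reaches from about 0.325 to 0.875 m from the base axis. Payload 4.4 kg.
Tool frame: the origin (TCP) lies on the centre line of the jaws, within the pads' length; the fingertips stand bot.tips_ahead ahead of it and the grasp point (between the pads) lies 11 mm behind it (bot.tips_ahead is the distance from the TCP to the fingertips, in m); y points along the fingers, x is the direction in which the jaws open and shut, and the axes are right-handed (so a half turn about y gives the same grasp; the last joint's range is limited). The gripper opens to 85 mm and grips with 20 to 120 N. Pads are 22 mm wide; open, the fingers measure 114 mm over their backs; the gripper's body (76 mm by 85 mm) begins 54 mm behind the grasp point. The pads swing forward as they close: fully open they stand 13 mm farther back than shut.
Start: joints at [1.012, 0.207, 1.542, -0, 1.393, -0.15], TCP at [0.229, 0.528, 0.239] pointing down, gripper open.
Joint ranges: [-2.73, 2.73], [-0.86, 2.22], [0.23, 2.46], [-1.11, 4.25], [0.08, 2.63], [-2.82, 2.82]. Speed limits (rad/s): [2.79, 2.79, 3.14, 3.14, 3.14, 3.14].

INTERFACE

Orientations are given as a unit quaternion [x, y, z, w].
In Python, from bench import bot gives the robot as it stands.
- The arm moves only by the tool jog_arm, never from a script. Its argument "targets" is a list that holds one entry, the list of rows, each a list of 7 numbers: the turn, a rotation vector about the tool's x, y, z in rad, then the shift along the tool's x, y, z in m, then the opening, from 0 (shut) to 1 (fully open). A call has 1 to 10 rows; each row is the pose to reach, as a shift and turn from the pose measured when the call began, along the tool's axes at that moment; what a row does not reach only later rows make up. A row lasts 1/12 s, in which the tool goes at most 41.7 mm and 7.16 degrees, less where a joint would pass 70% of its speed; a pose out of reach is approached as far as the arm can. A call with a gripper value outside its range is refused whole. The fingers move at their own pace and stop on an object; the grip force is fixed at half the most. Time passes only in rows, so rows that repeat a pose let the fingers close. It gives the time, the measured TCP pose, the force and the opening at its end, in the units of the state.
- bot.observe(): the state, without advancing time (a new reading comes with each control period).
- bot.get_image(name): name is "scene" or "top" or "wrist"; returns a dict with "pixels" (400x640x3 uint8, blue, green, red), "K" (3x3 intrinsics, pixels), "dist_coeffs" ([k1, k2, p1, p2, k3] as OpenCV has them; the pictures are not rectified), "R" (3x3) and "t" (3): a world point X has camera coordinates R X + t; the wrist camera has in their place "T_tool_cam" (4x4, takes a point from camera to tool coordinates, whose origin is the TCP and whose axes are the tool frame's). Camera axes: x right, y down, z forward; pixel columns grow to the right and rows downward; lengths in m; the calibration is good to about 2 mm. A picture is of the moment at which its call begins: read the wrist's pose just before it. There is no depth.
- bot.hand_in(): hands the job in, once; it reports no verdict.
Trained networks look in a picture, given as the dict that the camera call returned (one of the last four; its "shot" number tells which), for a name from the list of things; names that differ only in an ending like _2 or _b are one class to them, and where a whole thing is asked for, a point or a joint stands for the part that bears it (a point fixed in the world has none). Each returns a list of dicts, best first, with "score" (0 to 1); they miss things now and then, are a little off and sometimes report something else, mostly with a low value. They report only what shows in the picture. A call takes as long as a camera call. They do not tell look-alikes from the thing itself.
- bot.recognise(picture, label): "centre" ([x, y, z] in m, in the coordinates of the camera as it stood for that picture, good to about 4 mm: the middle of the surface that is visible of it).
The state is a dict: "clock": time; "joints": joint angles; "qvel": joint speeds; "joint_torque": joint torques, N m; "position": TCP position; "tcp_rot": TCP orientation; "force": force on the tool from outside, world axes, zero at the start; "torque": the same for the moment, N m; "width": finger opening in m.
Only numpy, scipy, OpenCV 4.12 (cv2) and the standard library are available. Lean on these libraries where they do the work, as an engineer would, in place of code of your own. Each camera call takes 0.05 s, during which the arm holds its last target. There are 200 camera calls.

## Working session

There is one attempt and no reset: what is moved stays moved. The work goes in short steps, Python scripts to look and compute and a tool call to move; the robot and the scene stay as the last step left them, time stands still between calls to the robot, and variables do not carry over. Pictures are saved under pics/ and viewed, about 8 in all and at most 12, crops included, and the job is handed in when it is done.

Besides the shell and the picture viewer there is one more tool, called after "Emit:" by a JSON object that holds its "op" and its "data". jog_arm: Moves the arm, as the interface text tells. Its arguments: {"type":"object","properties":{"targets":{"type":"array","items":{"type":"array","items":{"type":"array","items":{"type":"number"}}}}},"required":["targets"]}

```bash
mkdir -p pics; ls; python3 - <<'E'
from bench import bot
import cv2,numpy as np
print(bot.observe(), bot.tips_ahead)
for n in ["scene","top"]:
    p=bot.get_image(n); cv2.imwrite(f"pics/{n}0.png",p["pixels"])
    print(n,p["K"],p["dist_coeffs"],p["R"],p["t"])
    R=np.array(p["R"]);t=np.array(p["t"])
    for l in ["light_base","cap","tray","bottle","dish","jar"]:
        for d in bot.recognise(p,l)[:4]:
            print(l,round(d["score"],2),np.round(R.T@(np.array(d["centre"])-t),3))
E
```

```text
pics
{'clock': 0.0, 'joints': array([ 1.01151795e+00,  2.07466318e-01,  1.54299703e+00, -8.79507774e-06,
        1.39350464e+00, -1.50488792e-01]), 'qvel': array([-0.0002609 ,  0.0016363 ,  0.00026282, -0.00091545,  0.00010331,
       -0.00063406]), 'joint_torque': array([ 4.97412584e-04, -3.83038366e+01, -2.91596192e+01, -2.45858218e-04,
        1.06068244e-02, -1.33282177e-05]), 'position': array([0.22816009, 0.5269655 , 0.23807903]), 'tcp_rot': array([ 0.59143184,  0.387343  , -0.38886679, -0.59072531]), 'force': array([ 0.63847753, -0.05169053, -0.07152381]), 'torque': array([-0.06471739,  0.049006  , -0.00243183]), 'width': 0.08506944569906569} 0.008
scene [[392.5231133    0.         324.75143613]
 [  0.         392.5231133  198.81916518]
 [  0.           0.           1.        ]] [-0.02102344  0.          0.          0.          0.        ] [[ 4.85688346e-01  8.74131757e-01 -7.07690042e-04]
 [ 5.05044064e-01 -2.81275073e-01 -8.15974771e-01]
 [-7.13468516e-01  3.95952023e-01 -5.78087080e-01]] [-0.15703318 -0.22737235  1.37409886]
light_base 0.69 [ 0.543 -0.205  0.058]
cap 0.72 [ 0.575 -0.463  0.029]
cap 0.7 [ 0.276 -0.207  0.017]
cap 0.57 [ 0.513 -0.192  0.082]
tray 0.66 [0.561 0.228 0.008]
bottle 0.55 [0.773 0.158 0.049]
dish 0.72 [ 0.761 -0.032  0.007]
jar 0.61 [ 0.785 -0.186  0.052]
top [[517.77889045   0.         324.36565671]
 [  0.         517.77889045 188.52334178]
 [  0.           0.           1.        ]] [-0.01426744  0.          0.          0.          0.        ] [[ 0.02507313 -0.99967927 -0.00356254]
 [-0.99637315 -0.02470002 -0.0814276 ]
 [ 0.08131349  0.00559126 -0.99667289]] [-0.11929292  0.52321308  1.47904892]
light_base 0.73 [ 0.486 -0.173  0.062]
cap 0.93 [ 0.498 -0.184  0.081]
cap 0.84 [ 0.273 -0.202  0.016]
cap 0.59 [ 0.558 -0.46   0.027]
tray 0.87 [0.552 0.23  0.006]
bottle 0.82 [0.758 0.172 0.055]
dish 0.93 [ 0.764 -0.03   0.004]
jar 0.65 [ 0.768 -0.176  0.063]
```

View pics/scene0.png

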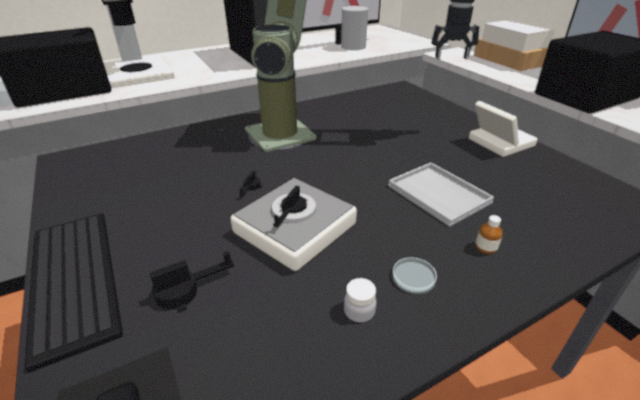

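View pics/top0.png

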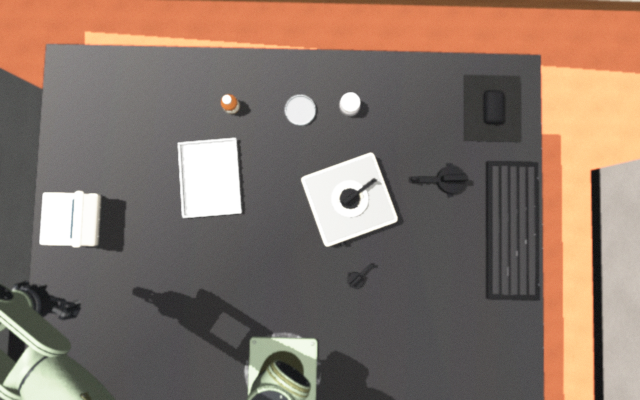

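Scene view: the light base is at px (295,222) with the middle-sized cap seated in its collar at (293,205). The small and large look-alikes lie on the bench at (250,183) and (175,285). In the top view the lever runs from (349,198) to (379,180), and the tray is at (210,178).

Next I'll write the helpers and measure the housing and tray from the top picture.

```bash
cat > h.py <<'E'
import numpy as np, cv2
from scipy.spatial.transform import Rotation as Ro
from bench import bot
def wcam(p,o):
    """R,t world->camera for any picture; o = state read just before"""
    if "R" in p: return np.array(p["R"]),np.array(p["t"])
    T=np.eye(4);T[:3,:3]=Ro.from_quat(o["tcp_rot"]).as_matrix();T[:3,3]=o["position"]
    C=np.linalg.inv(T@np.array(p["T_tool_cam"]));return C[:3,:3],C[:3,3]
def toplane(p,o,px,z):
    R,t=wcam(p,o);n=cv2.undistortPoints(np.array(px,float).reshape(-1,1,2),np.array(p["K"]),np.array(p["dist_coeffs"]))[:,0]
    d=np.c_[n,np.ones(len(n))]@R;c=-R.T@t
    return c[:2]+d[:,:2]*((z-c[2])/d[:,2])[:,None]
def proj(p,o,X):
    R,t=wcam(p,o);return cv2.projectPoints(np.array(X,float).reshape(-1,1,3),cv2.Rodrigues(R)[0],t,np.array(p["K"]),np.array(p["dist_coeffs"]))[0][:,0]
def pose(x,y,z,yaw):
    a=np.radians(yaw);c,s=np.cos(a),np.sin(a)
    return np.array([x,y,z]),np.array([[c,0,-s],[s,0,c],[0,-1,0]])
def row(x,y,z,yaw,o=None):
    """tool pointing down, jaws opening along world heading yaw (deg): turn+shift from the present pose"""
    o=o or bot.observe();P,R=pose(x,y,z,yaw);R0=Ro.from_quat(o["tcp_rot"]).as_matrix()
    return [round(float(v),4) for v in np.r_[Ro.from_matrix(R0.T@R).as_rotvec(),R0.T@(P-o["position"])]]
def st():
    o=bot.observe();R=Ro.from_quat(o["tcp_rot"]).as_matrix()
    print("t",round(o["clock"],2),"pos",np.round(o["position"],4),"yaw",round(np.degrees(np.arctan2(R[1,0],R[0,0])),1),"F",np.round(o["force"],1),"M",np.round(o["torque"],2),"w",round(o["width"],4));return o
E
python3 - <<'E'
from h import *
p=bot.get_image("top");im=p["pixels"];g=cv2.cvtColor(im,cv2.COLOR_BGR2GRAY)
m=(cv2.medianBlur(g,3)>110).astype(np.uint8)
m[:, :130]=0
for nm,c,z in [("base",(349,198),.06),("tray",(210,178),.02)]:
    n,l,s,ce=cv2.connectedComponentsWithStats(m)
    k=l[c[1]+(0 if nm=="tray" else 25),c[0]-(0 if nm=="tray" else 0)]
    cs=max(cv2.findContours((l==k).astype(np.uint8),0,cv2.CHAIN_APPROX_NONE)[0],key=cv2.contourArea)
    w=toplane(p,None,cs.reshape(-1,2),z).astype(np.float32)
    r=cv2.minAreaRect(w*1000);print(nm,s[k],r)
o=st();print(row(.44,-.18,.33,70))
w=bot.get_image("wrist");print(np.round(w["T_tool_cam"],3),w["K"])
E
```

```text
base [ 300  152   98   95 5614] ((495.8183898925781, -175.38681030273438), (213.01873779296875, 223.81085205078125), 21.19516372680664)
tray [ 176  137   66   82 4716] ((551.9752807617188, 231.82620239257812), (227.93743896484375, 178.27296447753906), 6.306817531585693)
t 0.75 pos [0.2286 0.5276 0.2393] yaw 66.6 F [ 0.3 -0.3  0.4] M [-0.03  0.01  0.02] w 0.0854
[0.0, -0.0597, 0.0001, -0.5653, -0.0907, -0.4753]
[[ 1.    -0.001  0.001  0.   ]
 [-0.002 -0.28   0.96  -0.135]
 [-0.001 -0.96  -0.28   0.072]
 [ 0.     0.     0.     1.   ]] [[284.42758464   0.         321.82764074]
 [  0.         284.42758464 204.16745352]
 [  0.           0.           1.        ]]
```

```bash
python3 - <<'E'
from h import *
print(row(.495,-.175,.23,45))
E
```

```text
[0.0, 0.3766, 0.0001, -0.5389, 0.0093, -0.5238]
```

Emit:
{"op": "jog_arm", "data": {"targets": [[[0,0.19,0,-0.27,0,-0.26,1],[0,0.19,0,-0.27,0,-0.26,1],[0,0.38,0,-0.54,0.01,-0.52,1],[0,0.38,0,-0.54,0.01,-0.52,1],[0,0.38,0,-0.54,0.01,-0.52,1],[0,0.38,0,-0.54,0.01,-0.52,1],[0,0.38,0,-0.54,0.01,-0.52,1],[0,0.38,0,-0.54,0.01,-0.52,1],[0,0.38,0,-0.54,0.01,-0.52,1],[0,0.38,0,-0.54,0.01,-0.52,1]]]}}

```text
clock: 1.63
position: [0.3748, 0.1355, 0.2347]
tcp_rot: [0.654, 0.27, -0.269, -0.654]
force: [0.5, 0.2, 0.0]
width: 0.0853
```

```bash
python3 - <<'E'
from h import *
st();print(row(.495,-.175,.23,45))
E
```

```text
t 1.63 pos [0.3748 0.1355 0.2347] yaw 44.8 F [0.5 0.2 0. ] M [ 0.02 -0.01  0.05] w 0.0853
[0.0009, -0.003, 0.0014, -0.1337, 0.0048, -0.305]
```

Emit:
{"op": "jog_arm", "data": {"targets": [[[0,0,0,-0.134,0.005,-0.305,1],[0,0,0,-0.134,0.005,-0.305,1],[0,0,0,-0.134,0.005,-0.305,1],[0,0,0,-0.134,0.005,-0.305,1],[0,0,0,-0.134,0.005,-0.305,1],[0,0,0,-0.134,0.005,-0.305,1],[0,0,0,-0.134,0.005,-0.305,1],[0,0,0,-0.134,0.005,-0.305,1],[0,0,0,-0.134,0.005,-0.305,1],[0,0,0,-0.134,0.005,-0.305,1]]]}}

```text
clock: 2.47
position: [0.495, -0.1774, 0.2295]
tcp_rot: [-0.654, -0.269, 0.268, 0.654]
force: [-0.2, -0.2, 0.0]
width: 0.0857
```

```bash
python3 - <<'E'
from h import *
o=st();p=bot.get_image("wrist");cv2.imwrite("pics/w1.png",p["pixels"])
R,t=wcam(p,o)
for l in ["light_base","cap","cap_grip","cap_post"]:
    for d in bot.recognise(p,l)[:3]: print(l,round(d["score"],2),np.round(R.T@(np.array(d["centre"])-t),3))
# guess overlay px
a=np.radians(21.2-67);c=np.array([.496,-.175,.06])
for nm,r,z in [("axis top",0,.053),("post top",.083,.042),("lever end",.09,.022)]:
    print(nm,proj(p,o,c+[r*np.cos(a),r*np.sin(a),z]))
E
```

```text
t 2.47 pos [ 0.495  -0.1774  0.2295] yaw 44.6 F [-0.2 -0.2  0. ] M [-0.05  0.02  0.  ] w 0.0857
light_base 0.97 [ 0.482 -0.155  0.059]
cap 0.88 [ 0.556 -0.39   0.026]
cap 0.76 [ 0.494 -0.185  0.079]
cap 0.6 [ 0.273 -0.198  0.019]
cap_grip 0.85 [ 0.554 -0.386  0.033]
cap_grip 0.76 [ 0.272 -0.2    0.016]
cap_grip 0.7 [ 0.498 -0.184  0.082]
cap_post 0.76 [ 0.497 -0.176  0.077]
cap_post 0.72 [ 0.559 -0.384  0.027]
cap_post 0.61 [ 0.274 -0.201  0.016]
axis top [[323.82628936 201.72101918]]
post top [[323.0593557  275.86531713]]
lever end [[322.90002105 272.07646416]]
```

View pics/w1.png

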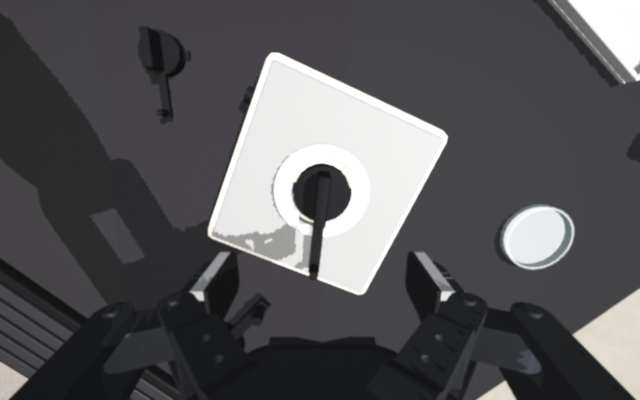

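The wrist view shows the collar ring around (321,190), the bar and disc at (322,190), and the post and lever end at (314,275). Next I'll refine the centre and lever angle numerically.

```bash
python3 - <<'E'
from h import *
o=st();p=bot.get_image("wrist");im=p["pixels"];g=cv2.cvtColor(im,cv2.COLOR_BGR2GRAY)
print(g[190,260:390:5], g[100:180:8,322])
# housing top quad
m=(g>150).astype(np.uint8)
n,l,s,c=cv2.connectedComponentsWithStats(m);k=l[130,300]
cs=max(cv2.findContours((l==k).astype(np.uint8),0,cv2.CHAIN_APPROX_NONE)[0],key=cv2.contourArea)
q=cs.reshape(-1,2);w=toplane(p,o,q,.06)*1000
print("house",cv2.minAreaRect(w.astype(np.float32)))
# collar outer
m=((g>242)&(np.hypot(*(np.indices(g.shape)-np.array([190,322])[:,None,None]))<75)).astype(np.uint8)
cs=max(cv2.findContours(m,0,cv2.CHAIN_APPROX_NONE)[0],key=cv2.contourArea).reshape(-1,2)
w=toplane(p,o,cs,.0725)*1000;print("collar",s[l[130,300]],cv2.minEnclosingCircle(w.astype(np.float32)),cv2.fitEllipse(w.astype(np.float32)))
cr=cv2.resize(im[130:300,240:400],None,fx=4,fy=4,interpolation=cv2.INTER_CUBIC)
cv2.imwrite("pics/w1c.png",cv2.convertScaleAbs(cr[:590],alpha=1.6,beta=10))
E
```

```text
t 2.72 pos [ 0.4944 -0.1737  0.2299] yaw 44.9 F [ 0.6  0.4 -0.8] M [ 0.   -0.03  0.01] w 0.0855
[233 234 175 255 255 255 206  44  43  30  30  31  47  49  50  49  49  53
 254 255 255 255 239 239 239 240] [238 238 238 238 238 238 255 255 255  48]
house ((493.5196533203125, -175.3697052001953), (202.4766845703125, 213.112548828125), 21.100873947143555)
collar [  206    55   240   242 31871] ((495.8409118652344, -176.9277801513672), 50.95991516113281) ((495.4762878417969, -176.32115173339844), (92.65573120117188, 94.58672332763672), 109.86946868896484)
```

View pics/w1c.png

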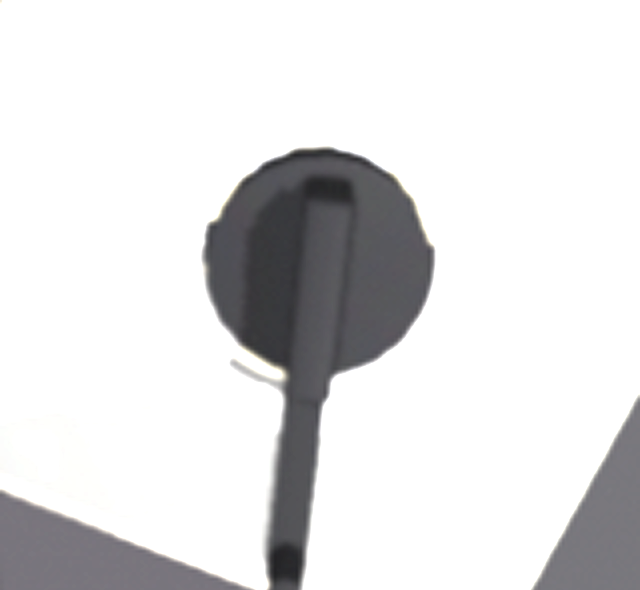

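The crop shows the bar top running from crop (329,203) to (309,397), and the post at about (286,575).

```bash
python3 - <<'E'
from h import *
o=st();p=bot.get_image("wrist");print(np.round(p["T_tool_cam"],4))
a,b=toplane(p,o,[[322.2,180.7],[317.2,229.2]],.113)
print(a,b,np.linalg.norm(a-b),(a+b)/2,np.degrees(np.arctan2(*(b-a)[::-1])))
pt=toplane(p,o,[[312.5,275],[314,270]],.102);print("post",pt)
c=np.array([.496,-.176,.06])
for d in (-70,-74,-78):
    A=np.radians(21.1+d);u=np.array([np.cos(A),np.sin(A),0])
    print(d,np.round(proj(p,o,[c+u*r+[0,0,z] for r,z in [(-.025,.053),(.025,.053),(.083,.042),(.09,.022)]]),1).tolist())
E
```

```text
t 2.77 pos [ 0.4945 -0.1737  0.23  ] yaw 44.9 F [0.1 0.5 0.1] M [-0.01  0.04  0.01] w 0.0852
[[ 1.000e+00 -1.000e-03  5.000e-04  2.000e-04]
 [-7.000e-04 -2.796e-01  9.601e-01 -1.347e-01]
 [-8.000e-04 -9.601e-01 -2.796e-01  7.190e-02]
 [ 0.000e+00  0.000e+00  0.000e+00  1.000e+00]]
[ 0.48066552 -0.15863478] [ 0.51027574 -0.19503086] 0.04691949577816123 [ 0.49547063 -0.17683282] -50.86974482344726
post [[ 0.54546455 -0.23782905]
 [ 0.54250198 -0.23258478]]
-70 [[322.5, 178.7], [319.0, 230.6], [315.5, 278.5], [315.5, 274.5]]
-74 [[324.4, 178.9], [317.1, 230.4], [310.0, 278.0], [309.9, 274.0]]
-78 [[326.3, 179.2], [315.3, 230.1], [304.5, 277.2], [304.3, 273.2]]
```

```bash
python3 - <<'E'
from h import *
o=st();print(row(.5477,-.2412,.135,39)); print(row(.5477,-.2412,.088,39))
E
```

```text
t 2.82 pos [ 0.4946 -0.1739  0.2301] yaw 44.9 F [0.7 0.3 0.3] M [0.03 0.   0.  ] w 0.0853
[0.001, 0.1036, 0.0016, -0.0101, 0.0951, -0.0851]
[0.001, 0.1036, 0.0016, -0.0102, 0.1421, -0.085]
```

Emit:
{"op": "jog_arm", "data": {"targets": [[[0,0.104,0,-0.01,0.095,-0.085,0.3],[0,0.104,0,-0.01,0.095,-0.085,0.3],[0,0.104,0,-0.01,0.095,-0.085,0.3],[0,0.104,0,-0.01,0.095,-0.085,0.3],[0,0.104,0,-0.01,0.095,-0.085,0.3],[0,0.104,0,-0.01,0.095,-0.085,0.3],[0,0.104,0,-0.01,0.095,-0.085,0.3],[0,0.104,0,-0.01,0.095,-0.085,0.3]]]}}

```text
clock: 3.48
position: [0.5488, -0.2409, 0.1384]
tcp_rot: [0.668, 0.238, -0.234, -0.665]
force: [-0.1, -0.2, -0.5]
width: 0.0254
```

```bash
python3 - <<'E'
from h import *
o=st();p=bot.get_image("wrist");cv2.imwrite("pics/w2.png",p["pixels"]);print(row(.5477,-.2412,.088,39))
E
```

```text
t 3.48 pos [ 0.5488 -0.2409  0.1384] yaw 39.0 F [-0.1 -0.2 -0.5] M [-0.   -0.03 -0.03] w 0.0254
[0.0057, 0.0005, 0.0034, -0.0011, 0.0503, 0.0007]
```

View pics/w2.png

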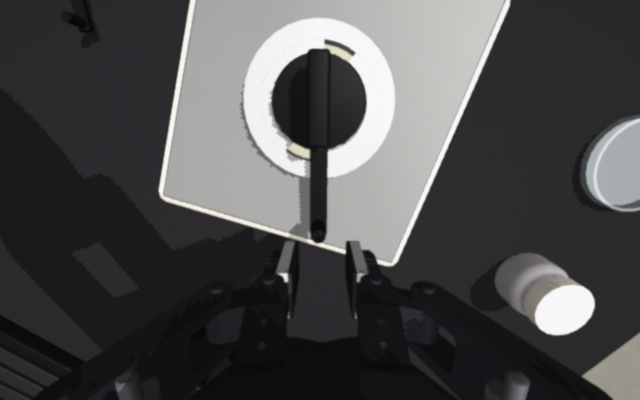

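The post at (318,233) lies centred between the fingers (287 and 354), so I'm descending and planning the arc.

Emit:
{"op": "jog_arm", "data": {"targets": [[[0.006,0,0.003,-0.001,0.03,0.001,0.3],[0.006,0,0.003,-0.001,0.05,0.001,0.3],[0.006,0,0.003,-0.001,0.05,0.001,0.3],[0.006,0,0.003,-0.001,0.05,0.001,0.3],[0.006,0,0.003,-0.001,0.05,0.001,0.3]]]}}

```text
clock: 3.95
position: [0.5486, -0.2413, 0.0904]
tcp_rot: [0.667, 0.237, -0.236, -0.666]
force: [0.2, -0.1, 0.2]
width: 0.0256
```

```bash
cat > arc.py <<'E'
from h import *
import sys
C=np.array([.4955,-.1767]);o=st()
th=np.degrees(np.arctan2(*(o["position"][:2]-C)[::-1]));print("theta",th,"r",np.linalg.norm(o["position"][:2]-C))
for a in map(float,sys.argv[1:]):
    r=np.radians(a);print([round(v,3) for v in row(C[0]+.083*np.cos(r),C[1]+.083*np.sin(r),.088,a+90,o)])
E
python3 arc.py -46 -41 -36 -31 -26 -21 -16
```

```text
t 3.95 pos [ 0.5486 -0.2413  0.0904] yaw 39.0 F [ 0.2 -0.1  0.2] M [ 0.02  0.04 -0.04] w 0.0256
theta -50.60142304913757 r 0.08362929449889193
[0.003, -0.086, 0.001, 0.007, 0.002, 0.001]
[0.003, -0.174, 0.001, 0.014, 0.002, 0.002]
[0.003, -0.261, 0.001, 0.021, 0.002, 0.003]
[0.003, -0.348, 0.001, 0.028, 0.002, 0.006]
[0.003, -0.435, 0.001, 0.035, 0.002, 0.008]
[0.003, -0.523, 0.001, 0.041, 0.002, 0.012]
[0.003, -0.61, 0.001, 0.047, 0.002, 0.016]
```

Emit:
{"op": "jog_arm", "data": {"targets": [[[0,-0.086,0,0.007,0.002,0.001,0.3],[0,-0.174,0,0.014,0.002,0.002,0.3],[0,-0.261,0,0.021,0.002,0.003,0.3],[0,-0.348,0,0.028,0.002,0.006,0.3],[0,-0.435,0,0.035,0.002,0.008,0.3]]]}}

```text
clock: 4.37
position: [0.5724, -0.2135, 0.0911]
tcp_rot: [0.601, 0.377, -0.374, -0.597]
force: [-0.3, 0.9, 0.5]
width: 0.0258
```

```bash
python3 arc.py -21 -16 -11 -6 -1 4 9 14 19 24; python3 - <<'E'
from h import *
p=bot.get_image("wrist");cv2.imwrite("pics/w3.png",p["pixels"])
E
```

```text
t 4.37 pos [ 0.5724 -0.2135  0.0911] yaw 64.2 F [-0.3  0.9  0.5] M [ 0.1  -0.    0.02] w 0.0258
theta -25.61078170822472 r 0.08523284799593563
[0.007, -0.083, -0.001, 0.007, 0.003, 0.003]
[0.007, -0.171, -0.001, 0.014, 0.003, 0.004]
[0.007, -0.258, -0.001, 0.021, 0.003, 0.005]
[0.007, -0.345, -0.001, 0.028, 0.003, 0.007]
[0.007, -0.432, -0.002, 0.035, 0.003, 0.01]
[0.007, -0.52, -0.002, 0.041, 0.003, 0.013]
[0.007, -0.607, -0.002, 0.047, 0.003, 0.017]
[0.007, -0.694, -0.003, 0.053, 0.003, 0.021]
[0.007, -0.782, -0.003, 0.058, 0.003, 0.026]
[0.007, -0.869, -0.003, 0.063, 0.003, 0.032]
```

View pics/w3.png

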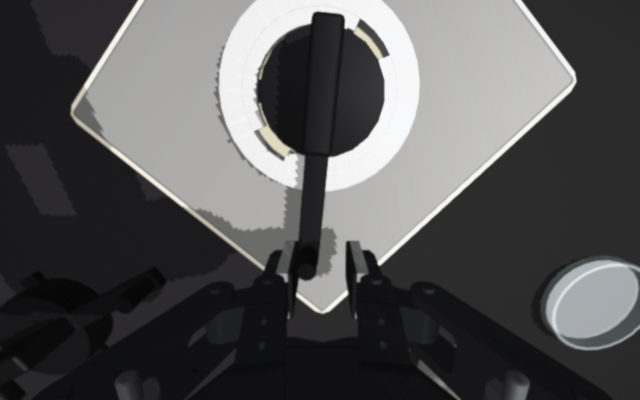

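The left finger is pushing the post at (307,265), and the lever follows with almost no force. I'm continuing the arc.

Emit:
{"op": "jog_arm", "data": {"targets": [[[0.007,-0.083,0,0.007,0.003,0.003,0.3],[0.007,-0.171,0,0.014,0.003,0.004,0.3],[0.007,-0.258,0,0.021,0.003,0.005,0.3],[0.007,-0.345,0,0.028,0.003,0.007,0.3],[0.007,-0.432,0,0.035,0.003,0.01,0.3],[0.007,-0.52,0,0.041,0.003,0.013,0.3],[0.007,-0.607,0,0.047,0.003,0.017,0.3],[0.007,-0.694,0,0.053,0.003,0.021,0.3]]]}}

```text
clock: 5.08
position: [0.5782, -0.1559, 0.0901]
tcp_rot: [-0.436, -0.558, 0.559, 0.432]
force: [0.2, 0.4, -0.5]
width: 0.0256
```

```bash
python3 arc.py 16 18 20 22 24 26 28 30
```

```text
t 5.08 pos [ 0.5782 -0.1559  0.0901] yaw 104.3 F [ 0.2  0.4 -0.5] M [-0.05  0.04 -0.  ] w 0.0256
theta 14.084877816353453 r 0.0852892721382755
[0.003, -0.029, -0.004, 0.003, 0.002, 0.002]
[0.003, -0.064, -0.004, 0.006, 0.002, 0.003]
[0.003, -0.099, -0.004, 0.009, 0.002, 0.003]
[0.003, -0.134, -0.004, 0.011, 0.002, 0.003]
[0.003, -0.169, -0.005, 0.014, 0.002, 0.004]
[0.002, -0.204, -0.005, 0.017, 0.002, 0.004]
[0.002, -0.239, -0.005, 0.02, 0.002, 0.005]
[0.002, -0.274, -0.005, 0.023, 0.002, 0.005]
```

Emit:
{"op": "jog_arm", "data": {"targets": [[[0,-0.029,0,0.003,0.002,0.002,0.3],[0,-0.064,0,0.006,0.002,0.003,0.3],[0,-0.099,0,0.009,0.002,0.003,0.3],[0,-0.134,0,0.011,0.002,0.003,0.3],[0,-0.169,0,0.014,0.002,0.004,0.3],[0,-0.204,0,0.017,0.002,0.004,0.3],[0,-0.204,0,0.017,0.002,0.004,0.3]]]}}

```text
clock: 5.67
position: [0.5711, -0.1407, 0.0899]
tcp_rot: [-0.378, -0.599, 0.6, 0.372]
force: [0.2, -0.3, 0.3]
width: 0.026
```

```bash
python3 arc.py 27 28 29 30 31 32
```

```text
t 5.67 pos [ 0.5711 -0.1407  0.0899] yaw 116.0 F [ 0.2 -0.3  0.3] M [-0.01  0.04 -0.01] w 0.026
theta 25.48084608571128 r 0.0837473132599171
[0.004, -0.018, -0.007, 0.002, 0.002, 0.001]
[0.004, -0.035, -0.007, 0.004, 0.002, 0.001]
[0.004, -0.053, -0.007, 0.005, 0.002, 0.001]
[0.004, -0.07, -0.007, 0.007, 0.002, 0.001]
[0.004, -0.088, -0.007, 0.008, 0.002, 0.001]
[0.004, -0.105, -0.007, 0.009, 0.002, 0.001]
```

Emit:
{"op": "jog_arm", "data": {"targets": [[[0,-0.018,0,0.002,0.002,0.001,0.3],[0,-0.035,0,0.004,0.002,0.001,0.3],[0,-0.053,0,0.005,0.002,0.001,0.3],[0,-0.07,0,0.007,0.002,0.001,0.3]]]}}

```text
clock: 6.0
position: [0.5677, -0.1356, 0.0885]
tcp_rot: [-0.357, -0.612, 0.613, 0.35]
force: [1.1, -3.7, 0.5]
width: 0.0255
```

```bash
python3 arc.py 31 32 33; python3 - <<'E'
from h import *
p=bot.get_image("wrist");cv2.imwrite("pics/w4.png",p["pixels"])
E
```

```text
t 6.0 pos [ 0.5677 -0.1356  0.0885] yaw 120.0 F [ 1.1 -3.7  0.5] M [-0.69 -0.19  0.05] w 0.0255
theta 29.62005301218418 r 0.08307173064472298
[0.004, -0.017, -0.01, 0.002, 0.001, 0.0]
[0.004, -0.034, -0.01, 0.004, 0.0, 0.0]
[0.004, -0.051, -0.01, 0.005, 0.0, 0.0]
```

View pics/w4.png

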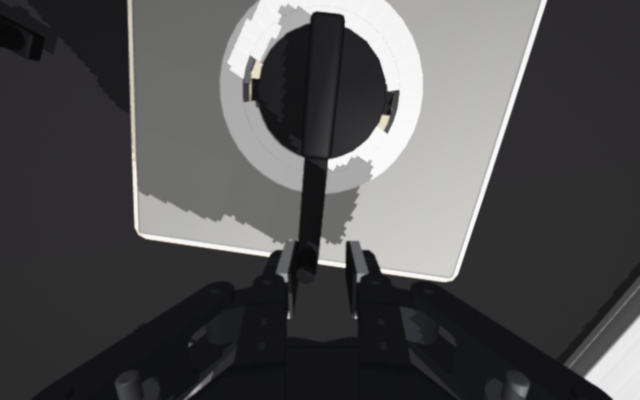

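The force is rising (3.7 N), and the lugs now show in the slots at (250,80) and (388,105). One more degree should confirm the stop, after which I'll hold for the 0.2 s dwell.

Emit:
{"op": "jog_arm", "data": {"targets": [[[0,-0.017,0,0.002,0,0,0.3],[0,-0.017,0,0.003,0,0,0.3],[0,-0.017,0,0.003,0,0,0.3]]]}}

```text
clock: 6.3
position: [0.5669, -0.1345, 0.0889]
tcp_rot: [-0.353, -0.614, 0.617, 0.343]
force: [1.9, -5.3, -1.2]
width: 0.0256
```

```bash
python3 - <<'E'
from h import *
o=st();p=bot.get_image("wrist");cv2.imwrite("pics/w5.png",p["pixels"])
print(row(.4955,-.1767,.088,117)[3:])
# lever angle candidates: bar ends px
c=np.array([.4955,-.1767,.06])
for d in (-8,-4,0,3,6):
    A=np.radians(21.1+d);u=np.array([np.cos(A),np.sin(A),0])
    print(d,np.round(proj(p,o,[c+u*r+[0,0,z] for r,z in [(-.025,.053),(.025,.053),(.083,.042)]]),1).tolist())
g=cv2.cvtColor(p["pixels"],cv2.COLOR_BGR2GRAY)
print(g[200,285:345:2],g[225,285:345:2])
for z in (.082,):
    for r in (180,200,225): print(r,toplane(p,o,[[310,r]],z))
E
```

```text
t 6.3 pos [ 0.5669 -0.1345  0.0889] yaw 121.1 F [ 1.9 -5.3 -1.2] M [-0.98 -0.16 -0.  ] w 0.0256
[0.0008, 0.0006, 0.0829]
-8 [[344.2, 12.7], [301.5, 154.3], [268.4, 267.8]]
-4 [[339.2, 11.1], [305.8, 155.5], [280.1, 270.9]]
0 [[334.2, 9.9], [310.3, 156.5], [292.0, 273.2]]
3 [[330.4, 9.3], [313.6, 157.0], [300.9, 274.4]]
6 [[326.5, 8.9], [317.0, 157.3], [309.9, 275.2]]
[112 112 113 112 113 112 112 112  77  22  20  19  20  19  19  19  18  18
  17  23  89 112 111 111 112 111 111 111 111 110] [112 113 113 113 113 112 112  73  20  19  19  20  18  19  18  19  17  19
  47 107 111 111 111 111 111 111 111 111 111 112]
180 [[ 0.53323081 -0.16122226]]
200 [[ 0.54230367 -0.15590657]]
225 [[ 0.55419162 -0.14894259]]
```

The cap is at the open stop (about +4°, 5 N). I'm backing off, raising, and going over the bar.

Emit:
{"op": "jog_arm", "data": {"targets": [[[0,0,0,-0.006,0,0,0.3],[0,0.06,0,-0.006,-0.04,0,0.3],[0,0.11,0,-0.006,-0.065,0,0.5],[0,0.11,0,0.001,-0.065,0.04,0.5],[0,0.11,0,0.001,-0.065,0.083,0.5],[0,0.11,0,0.001,-0.065,0.083,0.5],[0,0.11,0,0.001,-0.065,0.083,0.5]]]}}

```text
clock: 6.93
position: [0.4926, -0.1759, 0.1529]
tcp_rot: [-0.386, -0.594, 0.596, 0.378]
force: [-0.8, -0.2, 0.8]
width: 0.0426
```

```bash
python3 - <<'E'
from h import *
o=st();p=bot.get_image("wrist");cv2.imwrite("pics/w6.png",p["pixels"])
print(row(.4955,-.1767,.095,115))
c=np.array([.4955,-.1767,.06])
for d in (0,3,6):
    A=np.radians(21.1+d);u=np.array([np.cos(A),np.sin(A),0])
    print(d,np.round(proj(p,o,[c+u*r+[0,0,z] for r,z in [(-.025,.053),(.025,.053),(.083,.042)]]),1).tolist())
E
```

```text
t 6.93 pos [ 0.4926 -0.1759  0.1529] yaw 114.6 F [-0.8 -0.2  0.8] M [ 0.01 -0.05 -0.02] w 0.0426
[0.0057, -0.0054, -0.0117, -0.0007, 0.0583, -0.0005]
0 [[320.7, 200.2], [316.4, 270.1], [312.7, 328.7]]
3 [[318.7, 200.2], [318.3, 270.1], [318.2, 328.9]]
6 [[316.6, 200.2], [320.2, 270.1], [323.8, 328.8]]
```

View pics/w6.png

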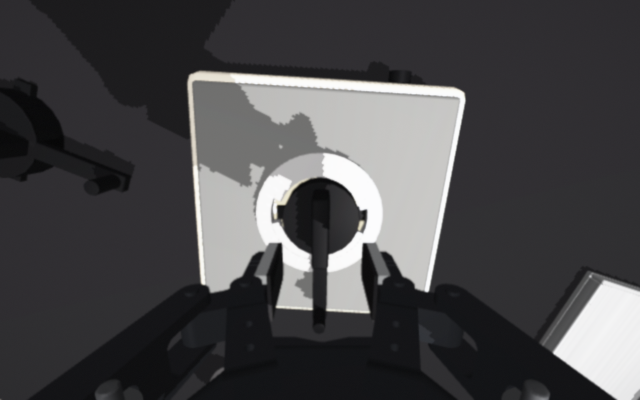

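The bar runs straight between the fingers at column 320 (y 195–268), with the lever near the open stop. I'm descending and gripping.

Emit:
{"op": "jog_arm", "data": {"targets": [[[0.006,-0.005,-0.012,-0.001,0.03,0,0.5],[0.006,-0.005,-0.012,-0.001,0.05,0,0.5],[0.006,-0.005,-0.012,-0.001,0.058,0,0.5],[0.006,-0.005,-0.012,-0.001,0.058,0,0.5],[0.006,-0.005,-0.012,-0.001,0.058,0,0],[0.006,-0.005,-0.012,-0.001,0.058,0,0],[0.006,-0.005,-0.012,-0.001,0.058,0,0],[0.006,-0.005,-0.012,-0.001,0.058,0,0],[0.006,-0.005,-0.012,-0.001,0.058,0,0],[0.006,-0.005,-0.012,-0.001,0.058,0,0]]]}}

```text
clock: 7.82
position: [0.4966, -0.1776, 0.0969]
tcp_rot: [0.381, 0.597, -0.596, -0.379]
force: [1.3, 1.2, 5.6]
width: 0.0109
```

```bash
python3 - <<'E'
from h import *
o=st();P=o["position"]
print(row(P[0],P[1],P[2]+.07,115))
E
```

```text
t 7.82 pos [ 0.4966 -0.1776  0.0969] yaw 115.0 F [1.3 1.2 5.6] M [ 0.24 -0.13 -0.11] w 0.0109
[0.0024, -0.0008, -0.0023, -0.0002, -0.07, -0.0002]
```

Emit:
{"op": "jog_arm", "data": {"targets": [[[0.002,0,-0.002,0,-0.004,0,0],[0.002,0,-0.002,0,-0.008,0,0],[0.002,0,-0.002,0,-0.012,0,0],[0.002,0,-0.002,0,-0.017,0,0],[0.002,0,-0.002,0,-0.022,0,0]]]}}

```text
clock: 8.23
position: [0.4959, -0.1776, 0.1191]
tcp_rot: [-0.38, -0.596, 0.596, 0.38]
force: [0.2, 1.0, -1.5]
width: 0.0109
```

Emit:
{"op": "jog_arm", "data": {"targets": [[[0,0,0,0,-0.02,0,0],[0,0,0,0,-0.04,0,0],[0,0,0,0,-0.06,0,0],[0,0,0,0,-0.08,0,0],[0,0,0,0,-0.08,0,0]]]}}

```text
clock: 8.65
position: [0.4985, -0.1793, 0.2042]
tcp_rot: [-0.383, -0.596, 0.597, 0.377]
force: [0.9, -1.2, -0.7]
width: 0.0109
```

```bash
python3 - <<'E'
from h import *
o=st();p=bot.get_image("wrist");q=bot.get_image("scene")
cv2.imwrite("pics/l.png",np.vstack([p["pixels"][150:400],q["pixels"][60:340]]))
T=np.array([.552,.232]);a=np.radians(6.3);u=np.array([np.cos(a),np.sin(a)])
C=T-.04*u;print("cap target",C)
for z in (.19,.05): print(row(C[0],C[1],z,96.3))
E
```

```text
t 8.65 pos [ 0.4985 -0.1793  0.2042] yaw 115.0 F [ 0.9 -1.2 -0.7] M [-0.02 -0.06 -0.01] w 0.0109
cap target [0.51224156 0.22761063]
[0.0001, 0.3261, -0.0015, 0.3609, 0.0094, -0.1858]
[0.0001, 0.3261, -0.0015, 0.3611, 0.1494, -0.1858]
```

View pics/l.png

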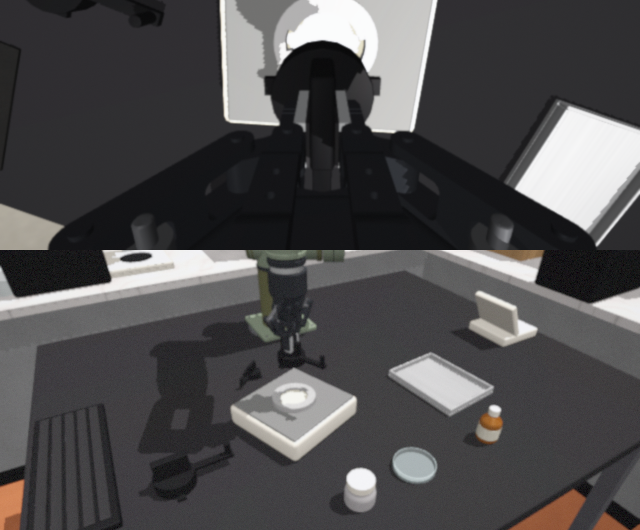

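The cap is held upright, the collar is empty, and the lever points ahead. I'm moving over to the tray.

Emit:
{"op": "jog_arm", "data": {"targets": [[[0,0.03,0,0.03,0.001,-0.015,0],[0,0.06,0,0.07,0.002,-0.036,0],[0,0.1,0,0.11,0.003,-0.056,0],[0,0.14,0,0.145,0.004,-0.075,0],[0,0.18,0,0.18,0.005,-0.093,0],[0,0.22,0,0.215,0.006,-0.111,0],[0,0.26,0,0.25,0.007,-0.13,0],[0,0.3,0,0.29,0.008,-0.15,0],[0,0.326,0,0.33,0.009,-0.17,0],[0,0.326,0,0.361,0.009,-0.186,0]]]}}

```text
clock: 9.58
position: [0.5104, 0.2294, 0.1879]
tcp_rot: [-0.472, -0.525, 0.528, 0.472]
force: [1.2, -0.7, -1.1]
width: 0.0108
```

```bash
python3 - <<'E'
from h import *
o=st();p=bot.get_image("top")
g=cv2.cvtColor(p["pixels"],cv2.COLOR_BGR2GRAY)
q=bot.get_image("wrist");cv2.imwrite("pics/tr.png",np.vstack([p["pixels"][80:300],q["pixels"][:380]]))
for z in (.19,.10,.055,.045): print(row(.5122,.2276,z,96.3))
E
```

```text
t 9.58 pos [0.5104 0.2294 0.1879] yaw 96.3 F [ 1.2 -0.7 -1.1] M [ 0.06 -0.05  0.01] w 0.0108
[-0.0029, 0.0071, 0.0004, -0.0056, -0.0018, -0.0012]
[-0.0029, 0.0071, 0.0004, -0.0056, 0.0882, -0.0014]
[-0.0029, 0.0071, 0.0004, -0.0056, 0.1332, -0.0016]
[-0.0029, 0.0071, 0.0004, -0.0056, 0.1432, -0.0016]
```

View pics/tr.png

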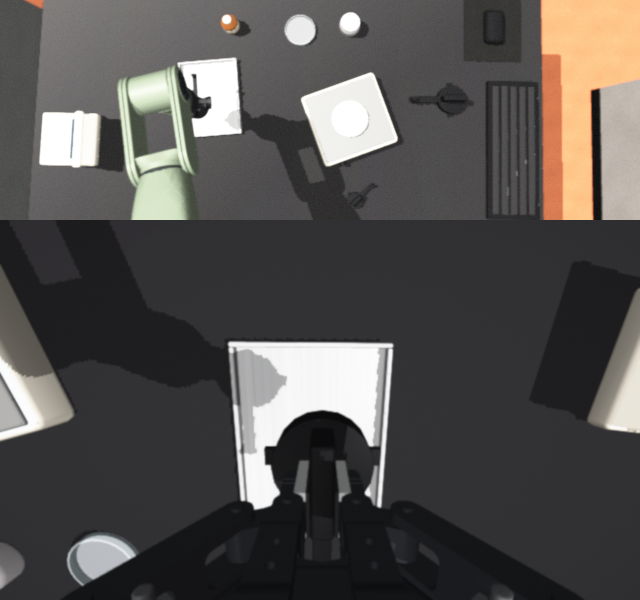

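The cap is aligned over the tray (tray edges at columns 240–387, cap at 322) with the lever along its long axis. Lowering in two stages.

Emit:
{"op": "jog_arm", "data": {"targets": [[[0,0.007,0,-0.005,0.02,-0.001,0],[0,0.007,0,-0.005,0.045,-0.001,0],[0,0.007,0,-0.005,0.07,-0.001,0],[0,0.007,0,-0.005,0.09,-0.001,0],[0,0.007,0,-0.005,0.11,-0.001,0],[0,0.007,0,-0.005,0.122,-0.001,0],[0,0.007,0,-0.005,0.13,-0.001,0],[0,0.007,0,-0.005,0.135,-0.001,0],[0,0.007,0,-0.005,0.135,-0.001,0],[0,0.007,0,-0.005,0.135,-0.001,0]]]}}

```text
clock: 10.52
position: [0.5122, 0.2282, 0.0537]
tcp_rot: [-0.471, -0.526, 0.527, 0.472]
force: [-0.2, 0.8, -0.2]
width: 0.0105
```

```bash
python3 - <<'E'
from h import *
st();print(row(.5122,.2276,.045,96.3),row(.5122,.2276,.042,96.3))
E
```

```text
t 10.52 pos [0.5122 0.2282 0.0537] yaw 96.3 F [-0.2  0.8 -0.2] M [ 0.04 -0.02  0.01] w 0.0105
[-0.0018, 0.0001, 0.0005, -0.0006, 0.0087, 0.0] [-0.0018, 0.0001, 0.0005, -0.0006, 0.0117, -0.0]
```

Emit:
{"op": "jog_arm", "data": {"targets": [[[0,0,0,0,0.003,0,0],[0,0,0,0,0.006,0,0],[0,0,0,0,0.009,0,0],[0,0,0,0,0.011,0,0],[0,0,0,0,0.011,0,0],[0,0,0,0,0.011,0,0]]]}}

```text
clock: 11.02
position: [0.512, 0.2281, 0.0426]
tcp_rot: [-0.471, -0.526, 0.527, 0.472]
force: [-0.1, -0.3, -0.9]
width: 0.0105
```

Emit:
{"op": "jog_arm", "data": {"targets": [[[0,0,0,0,0.001,0,0],[0,0,0,0,0.002,0,0],[0,0,0,0,0.002,0,0],[0,0,0,0,0.002,0,0]]]}}

```text
clock: 11.35
position: [0.5122, 0.2283, 0.042]
tcp_rot: [-0.471, -0.526, 0.527, 0.472]
force: [-3.5, -1.2, 6.5]
width: 0.0108
```

Contact: 6.5 N upward. Releasing slowly, then straight up.

Emit:
{"op": "jog_arm", "data": {"targets": [[[0,0,0,0,0,0,0.15],[0,0,0,0,0,0,0.3],[0,0,0,0,0,0,0.4],[0,0,0,0,0,0,0.4],[0,0,0,0,-0.02,0,0.4],[0,0,0,0,-0.05,0,0.4],[0,0,0,0,-0.09,0,0.5],[0,0,0,0,-0.13,0,0.5],[0,0,0,0,-0.16,0,0.5],[0,0,0,0,-0.16,0,0.5]]]}}

```text
clock: 12.18
position: [0.5175, 0.2297, 0.2105]
tcp_rot: [0.474, 0.531, -0.523, -0.469]
force: [1.0, 0.7, 1.4]
width: 0.0426
```

```bash
python3 - <<'E'
from h import *
o=st();p=bot.get_image("wrist");q=bot.get_image("scene")
cv2.imwrite("pics/end.png",np.vstack([p["pixels"][:300],q["pixels"][100:390]]))
R,t=wcam(q,o)
for l in ["cap","tray","bottle","dish","jar"]:
    for d in bot.recognise(q,l)[:3]: print(l,round(d["score"],2),np.round(R.T@(np.array(d["centre"])-t),3))
a=np.radians(6.3);u=np.array([np.cos(a),np.sin(a),0]);c=np.array([.5122,.2278,.005])
print(np.round(proj(p,o,[c+u*r+[0,0,z] for r,z in [(-.025,.053),(.025,.053),(.083,.042)]]),1))
E
```

```text
t 12.18 pos [0.5175 0.2297 0.2105] yaw 96.3 F [1.  0.7 1.4] M [-0.05 -0.06  0.03] w 0.0426
cap 0.94 [0.53  0.222 0.03 ]
cap 0.89 [ 0.575 -0.462  0.029]
cap 0.65 [ 0.276 -0.206  0.016]
tray 0.93 [0.575 0.218 0.005]
tray 0.35 [0.522 0.223 0.027]
bottle 0.66 [0.774 0.159 0.047]
dish 0.72 [ 0.76  -0.03   0.002]
jar 0.69 [ 0.786 -0.183  0.054]
[[319.2 161.4]
 [319.3 208.6]
 [319.5 253.4]]
```

View pics/end.png

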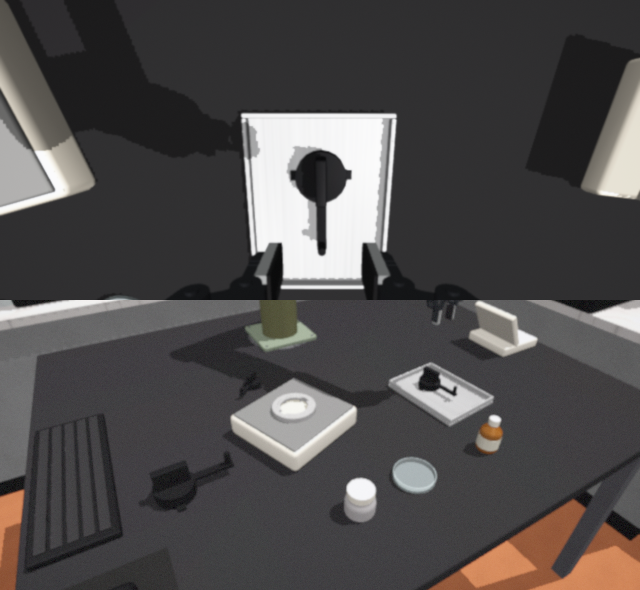

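The cap lies flat in the tray: disc at (322,177) and post at (322,250), inside the tray outline (columns 245–390, rows 117–285). The bystanders have not moved and the gripper is clear, so I'm handing in.

```bash
python3 - <<'E'
from bench import bot
print(bot.hand_in())
E
```

```text
the job is handed in; nothing more can be done
None
```

The cap came off the light base and now lies flat in the tray with its grip bar up. I handed the job in at about 12 s; the hand-in reports no verdict.

- **Turning:** I pushed the lever's post about 75° anticlockwise with the gripper straddling it. It met the stop at about +4° relative to the housing, with 5 N on the wrist and the lugs showing in the slots.
- **Lifting and placing:** I gripped the bar and lifted the cap upright out of the collar, about 1–1.5 N on the wrist. I lowered it into the tray until it touched the floor (6.5 N), then let go and backed off.
- **Last checks:** The wrist picture shows the cap's disc and post well inside the tray outline. The networks find the cap, at about (0.53, 0.22), in the tray. The bottle, dish and jar are within about 3 mm of their first readings, and the gripper is clear.
- **Loose readings:** The tray's reading moved from x 0.561 to 0.575 and y 0.228 to 0.218. I put that down to the cap now hiding part of it, as the tray looks unmoved in the pictures. I judged the cap flat by eye and by the contact height (tool at 0.042 m), not by measuring its tilt.

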